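Load a camera module into the test fixture and switch the test on

TASK

Take the camera module with the long lens barrel out of the compartment tray, lower it (do not drop it) plug-first into the socket of the test fixture and press it fully home, so its body sits flat on the socket block; either way round will do. Once it is seated and let go, push the fixture's lever all the way over to its other stop to start the test. Leave the other two modules standing where they are in the tray.

Things in the scene. Friction and masses are not known exactly. Their poses are not given: they have to be found in the camera images.
- module_long: Camera module standing on its plug: plug foot 34 x 50 mm, 22 mm high (lowest 6 mm slimmer, 30 x 46), then a ribbed aluminium body 46 (x) x 64 (y) mm from 22 to 70 mm height, on top a long black lens barrel 38 mm across and 30 mm tall (top at 100 mm). The one to be plugged in; in any of the three compartments. Origin: centre of the plug's underside, z up, y along the long side. About 0.2 kg.
- module_long_plug (a point): Centre of the underside of the long-lens module's plug (the same point as that module's origin).
- module_short: Camera module standing on its plug: plug foot 34 x 50 mm, 22 mm high (lowest 6 mm slimmer, 30 x 46), then a ribbed aluminium body 46 (x) x 64 (y) mm from 22 to 70 mm height, on top a short black lens 38 mm across and only 10 mm tall (top at 80 mm). Not wanted: stays in the tray. Origin: centre of the plug's underside, z up, y along the long side. About 0.2 kg.
- module_bare: Camera module standing on its plug: plug foot 34 x 50 mm, 22 mm high (lowest 6 mm slimmer, 30 x 46), then a ribbed aluminium body 46 (x) x 64 (y) mm from 22 to 70 mm height, on top no lens, only a small green circuit board (top at 72 mm). Not wanted: stays in the tray. Origin: centre of the plug's underside, z up, y along the long side. About 0.2 kg.
- tray: Black tray, fixed, 130 (x) x 330 (y) x 25 mm high, walls and floor 5 mm, two dividers making three compartments in a row along y, one module in each. Origin: centre of the underside.
- fixture: Test fixture, fixed: grey base plate 180 (x) x 220 (y) x 12 mm, its middle 30 mm to +y of the origin; on it a socket block 100 (x) x 110 (y) mm, top 40 mm above the table, with a rectangular hole. A lever stands 95 mm to +y of the hole. Origin: on the table under the middle of the socket hole.
- socket (a point): Middle of the mouth of the socket hole, on the top face of the socket block. Hole 36 (x) x 52 (y) mm, 26 mm deep, mouth chamfered 3 mm, axes as the fixture; the plug is 34 x 50 mm, long side along y. A module fully home has its plug's underside 22 mm below this point.
- test_lever_tip (a point): Centre of the black ball knob, 26 mm across, at the end of the lever beside the socket. It lies 80 mm from the pivot, which is 34 mm above the table; the lever moves easily and swings in the fixture's x-z plane.
- test_lever (a joint): Lever angle, rad: near 0 the lever leans to the fixture's -x side (0.5 rad from upright), at 1.0 it leans as far to its +x side (test on). It stays where it is left.
Not all that is in view belongs to the job. What is shaped like the module_long but blue or pink is not meant.

How it is judged:
On the way, in this order (a step that is already met when the one before it is completed fails the run):
1. the long-lens module is fully seated in the socket and let go (z of module_long_plug in the frame of socket below -0.0195 m and horizontal distance between module_long_plug and socket below 0.005 m and angle between module_long's own z axis and vertical below 0.06 rad and angle between the y axis of module_long and the y axis of fixture, either way round below 0.1 rad and contact force between the fingers and module_long below 0.05 N and value of joint test_lever below 0.5 rad), for 0.2 s.
2. the lever is over at its other stop (value of joint test_lever above 0.85 rad), for 0.2 s.
At the end, for the whole second after the job is handed in: The long-lens module stands upright and at rest in the socket, its plug at least 19.5 mm deep, within 5 mm of the middle and 0.1 rad of the hole's direction (either way round), the lever is past 0.85 rad of its 1.0 rad swing, and the other two modules stand upright within 50 mm of where they were (z of module_long_plug in the frame of socket below -0.0195 m and horizontal distance between module_long_plug and socket below 0.005 m and angle between module_long's own z axis and vertical below 0.06 rad and angle between the y axis of module_long and the y axis of fixture, either way round below 0.1 rad and value of joint test_lever above 0.85 rad and linear speed of module_long below 0.02 m/s and distance of each of module_short, module_bare from where it was at the start of the episode below 0.05 m and angle between each of module_short, module_bare's own z axis and vertical below 0.4 rad); the robot touches nothing.
It fails at once if the lever is thrown before the module is seated (value of joint test_lever above 0.5 rad and not (z of module_long_plug in the frame of socket below -0.0195 m and horizontal distance between module_long_plug and socket below 0.005 m and angle between module_long's own z axis and vertical below 0.06 rad and angle between the y axis of module_long and the y axis of fixture, either way round below 0.1 rad)).
It fails at once if the long-lens module is dropped from above the socket block's height (contact force between module_long and anything else below 0.01 N and z of module_long_plug in the frame of socket above 0.01 m).
It fails at once if another module is knocked over or shifted more than 50 mm (distance of any of module_short, module_bare from where it was at the start of the episode above 0.05 m or angle between any of module_short, module_bare's own z axis and vertical above 0.4 rad).
It also fails if it takes over 53 s, if anything falls off the work surface, if the arm or the gripper's body presses on something with over 40 N, if the wrist force passes 120 N, or if a joint passes its speed limit or range.

ROBOT

A 7-joint arm with a two-finger parallel gripper is mounted at the origin on the work surface. World frame = base frame: x ahead of the robot, y to its left, z up, the work surface at z = 0. Lengths are in m, angles in rad, forces in N, time in s.
With the tool pointing down it reaches from about 0.425 to 0.875 m from the base axis. Payload 4.7 kg.
Tool frame: the origin (TCP) lies on the front face of the gripper's body, between the roots of the fingers; the fingertips stand 73 mm ahead of it and the grasp point (between the pads) lies 54 mm ahead of it; z points along the fingers, y is the line along which they close (so a half turn about z gives the same grasp; the last joint's range is limited). The gripper opens to 85 mm and grips with 20 to 120 N. Pads are 22 mm wide; open, the fingers measure 114 mm over their backs; the gripper's body (76 mm by 85 mm) begins 54 mm behind the grasp point. The pads swing forward as they close: fully open they stand 13 mm farther back than shut.
Start: joints at [-1.124, 0.321, -0.07, 1.45, 0.023, 1.371, -0.057], TCP at [0.273, 0.59, 0.304] pointing down, gripper open.
Joint ranges: [-2.86, 2.86], [-0.3, 2.09], [-1.38, 1.24], [0.06, 2.45], [-1.56, 4.7], [0.09, 2.05], [-2.69, 2.69]. Speed limits (rad/s): [2.57, 2.57, 3.14, 3.14, 3.14, 3.14, 3.14].

INTERFACE

Orientations are given as a 3x3 rotation matrix whose columns are the frame's x, y, z axes.
In Python, from workcell import env, camera gives the robot as it stands.
- The arm moves only by the tool move_arm, never from a script. Its argument "targets" is a list of rows, each an object with "xyz": the shift along the tool's x, y, z in mm, a list of three; "turn": the turn about the tool's z in rad. In form: [{"xyz": [x, y, z], "turn": turn}, ...]. A call has 1 to 10 rows; each row is the pose to reach, as a shift and turn from the pose commanded when the call began, along the tool's axes at that moment; what a row does not reach only later rows make up. A row lasts 1/12 s, in which the tool goes at most 41.7 mm and 7.16 degrees, less where a joint would pass 70% of its speed; a pose out of reach is approached as far as the arm can. A call with a gripper value outside its range is refused whole. "jaw" is the closure in counts, from 0 (fully open) to 255 (shut), set as the call begins (left out, the last holds). The fingers move at their own pace and stop on an object; "grip_force" is the grip in N (left out, the last holds). Time passes only in rows, so rows that repeat a pose let the fingers close. It gives the time, the measured TCP pose, the force, the opening and the grip force at its end, in the units of the state.
- env.state(): the state, without advancing time (a new reading comes with each control period).
- camera(name): name is "scene" or "top" or "wrist"; returns a dict with "pixels" (420x560x3 uint8, blue, green, red), "fx", "fy", "cx", "cy" (pixels), "extrinsics" (4x4, takes a point from camera to world coordinates). Camera axes: x right, y up, looking along -z (the intrinsics and any distortion apply to the point x, -y, -z); pixel columns grow to the right and rows downward; lengths in m; the calibration is good to about 2 mm. A picture is of the moment at which its call begins. There is no depth.
- env.finish_job(): hands the job in; it is judged then, once.
The state is a dict: "clock": time; "q": joint angles; "dq": joint speeds; "joint_torque": joint torques, N m; "ee_pos": TCP position; "tool_rot": TCP orientation; "wrist_force": force on the tool from outside, world axes, zero at the start; "ft_torque": the same for the moment, N m; "finger_gap": opening from 0.0 (shut) to 1.0 (fully open); "gripper_force": force on a finger pad.
Only numpy, scipy, OpenCV 4.12 (cv2) and the standard library are available. Lean on these libraries where they do the work, as an engineer would, in place of code of your own. Each camera call takes 0.05 s, during which the arm holds its last target. There are 200 camera calls.

## Working session

There is one attempt and no reset: what is moved stays moved. The work goes in short steps, Python scripts to look and compute and a tool call to move; the robot and the scene stay as the last step left them, time stands still between calls to the robot, and variables do not carry over. Pictures are saved under pics/ and viewed, at most 10 in all, crops included, and the job is handed in when it is done.

Besides the shell and the picture viewer there is one more tool, called after "Emit:" as a command line: name --argument value ..., lists and objects as JSON in quotes. move_arm: Moves the arm, as the interface text tells. Its arguments: {"type":"object","properties":{"targets":{"type":"array"},"jaw":{"type":"number"},"grip_force":{"type":"number"}},"required":["targets"]}

```bash
mkdir -p pics; cat > h.py <<'E'
import numpy as np,cv2
from workcell import env,camera
def shot(n,f=None):
    c=camera(n); c['pixels']=np.ascontiguousarray(c['pixels'])
    if f: cv2.imwrite('pics/'+f,c['pixels'])
    return c
def ray(c,u,v):
    E=np.array(c['extrinsics']); d=np.array([(u-c['cx'])/c['fx'],-(v-c['cy'])/c['fy'],-1.0])
    return E[:3,3],E[:3,:3]@d
def onz(c,u,v,z):
    o,d=ray(c,u,v); return o+d*(z-o[2])/d[2]
def proj(c,p):
    E=np.array(c['extrinsics']); q=E[:3,:3].T@(np.array(p)-E[:3,3])
    return c['cx']+c['fx']*q[0]/-q[2], c['cy']-c['fy']*q[1]/-q[2]
def tool(p):
    s=env.state(); return np.array(s['tool_rot']).T@(np.array(p)-s['ee_pos'])*1000
E
python3 - <<'E'
from h import *
import pickle
c={n:shot(n) for n in('scene','top')}
pickle.dump(c,open('c0.pkl','wb'))
for n in c: print(n,[k for k in c[n]],np.round(c[n]['extrinsics'],3).tolist(),c[n]['fx'])
cv2.imwrite('pics/top0.png',c['top']['pixels']);cv2.imwrite('pics/scene0.png',c['scene']['pixels'])
s=env.state();print(s['clock'],np.round(s['tool_rot'],3),s['ee_pos'])
E
```

```text
scene ['pixels', 'fx', 'fy', 'cx', 'cy', 'extrinsics'] [[0.301, -0.752, 0.587, 1.21], [0.954, 0.238, -0.184, -0.22], [-0.001, 0.615, 0.788, 1.046], [0.0, 0.0, 0.0, 1.0]] 534.4509928920559
top ['pixels', 'fx', 'fy', 'cx', 'cy', 'extrinsics'] [[-0.002, 0.99, -0.139, 0.358], [-1.0, 0.001, 0.018, -0.006], [0.018, 0.139, 0.99, 1.103], [0.0, 0.0, 0.0, 1.0]] 413.2679256455168
0.1 [[-0.908  0.419 -0.001]
 [ 0.419  0.908 -0.002]
 [-0.    -0.002 -1.   ]] [0.27251875 0.58972255 0.30294399]
```

View pics/top0.png

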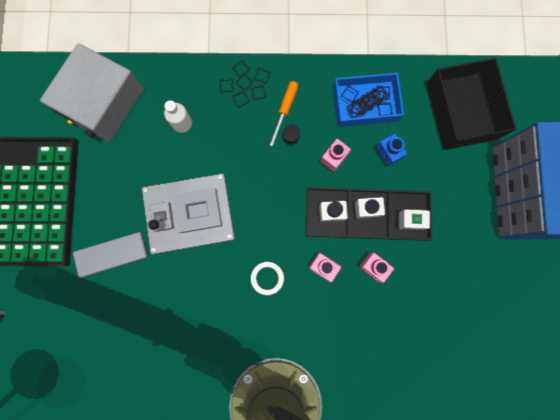

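View pics/scene0.png

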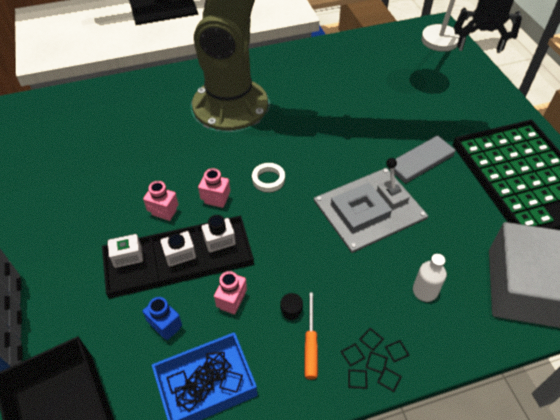

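The silver candidates, as top / scene pixels:
- (333,211) / (217,232): its black lens looks tall.
- (371,207) / (177,247): short lens.
- (414,219) / (124,250): bare green board.

The pink and blue ones are distractors. I'll confirm with an enlarged crop and measure.

```bash
cat > m.py <<'E'
from h import *
import pickle
c=pickle.load(open('c0.pkl','rb'))
a=cv2.resize(c['scene']['pixels'][200:300,95:260],None,fx=4.5,fy=4.5,interpolation=cv2.INTER_CUBIC)[:,:]
b=cv2.resize(c['top']['pixels'][170:255,300:440],None,fx=2,fy=2)
cv2.imwrite('pics/crop.png',a)
t=c['top'];im=t['pixels'];hsv=cv2.cvtColor(im,cv2.COLOR_BGR2HSV)
def rects(mask,lo,hi,box,z,dark=''):
    x0,y0,x1,y1=box;m=np.zeros_like(mask);m[y0:y1,x0:x1]=mask[y0:y1,x0:x1]
    for k in cv2.findContours(m,cv2.RETR_EXTERNAL,cv2.CHAIN_APPROX_NONE)[0]:
        if lo<cv2.contourArea(k)<hi:
            r=cv2.minAreaRect(k);P=np.array([onz(t,u,v,z)[:2] for u,v in cv2.boxPoints(r)])
            e=np.diff(np.vstack([P,P[:1]]),axis=0);L=np.linalg.norm(e,axis=1);i=np.argmax(L)
            print(dark,np.round(r[0],1),'ctr',np.round(P.mean(0),4),'sides',np.round(L[:2],3),'long dir deg',round(np.degrees(np.arctan2(e[i,1],e[i,0]))%180,1))
g=((hsv[...,2]>190)&(hsv[...,1]<50)).astype('u1')*255
rects(g,150,3000,(305,188,435,242),.07,'module')
g=((hsv[...,1]<60)&(hsv[...,2]>90)).astype('u1')*255
rects(g,2000,9999,(138,165,240,258),.012,'base')
r=im[185:235,165:225];gr=cv2.cvtColor(r,cv2.COLOR_BGR2GRAY)
print(gr[::2,::2])
E
python3 m.py
```

```text
module [416.  218.5] ctr [ 0.4676 -0.356 ] sides [0.061 0.043] long dir deg 90.0
module [333.5 210.1] ctr [ 0.4888 -0.1475] sides [0.064 0.044] long dir deg 93.3
module [371.  206.5] ctr [ 0.498  -0.2428] sides [0.064 0.045] long dir deg 95.8
base [187.  213.5] ctr [0.4878 0.2332] sides [0.227 0.181] long dir deg 100.1
[[171 172 174 173 174 172 175 174 174 176 178 179 180 182 183 183 182 181
  185 185 185 186 185 185 187 186 187 185 186 184]
 [173 174 173 174 174 173 173 176 176 176 177 178 177 180 182 181 183 184
  185 185 184 186 187 185 183 182 186 185 185 184]
 [173 173 173 173 174 174 175 176 176 176 178 180 179 180 179 180 184 185
  182 180 176 175 174 173 174 133 171 186 185 185]
 [173 171 170 171 173 173 173 177 176 178 178 178 174 176 174 174 173 173
  173 172 173 172 173 174 173 137 154 185 185 185]
 [173 173 172 172 173 175 176 175 174 170 172 170 171 171 172 172 173 173
  173 173 173 174 173 173 173 146 147 186 185 183]
 [175 175 173 171 171 171 170 171 171 170 170 170 171 172 171 172 174 173
  173 173 173 174 174 173 172 155 143 185 186 186]
 [175 174 174 174 172 170 170
[... 1646 characters left out ...]
175 174 175 174 175 176
  175 175 176 176 175 177 177 175 177 173 121 183]
 [121 165 170 129  99 174 176 172 172 173 173 174 175 174 174 174 176 176
  175 176 174 177 175 176 173 170 141 133 101 181]
 [145 163 156 129  98 169 177 172 173 175 174 173 175 174 175 174 176 175
  172 171 157 133 114 111 126 145 175 179 180 190]
 [100 105 123 156 169 176 174 172 174 174 173 173 172 169 166 141 124 106
  109 129 164 175 177 183 184 187 186 187 187 190]
 [163 165 172 176 176 177 176 169 166 138 130 106 112 130 163 172 175 178
  180 186 184 185 183 184 185 186 186 188 188 187]
 [173 175 176 178 175 175 175 171 150 168 173 175 183 182 183 183 182 180
  183 185 185 185 183 183 185 186 186 187 186 185]]
```

View pics/crop.png

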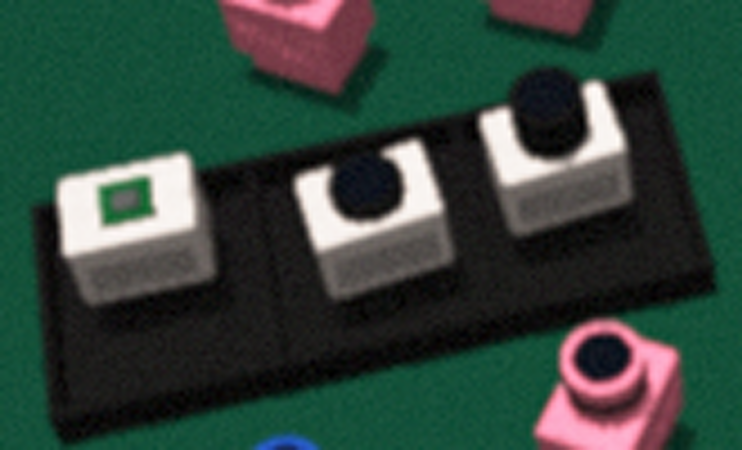

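The crop shows the right-hand silver module at crop (548,130), top (333,211), carrying the tall barrel. The middle one has only a flat lens and the left one is bare, so module_long is at about (0.489, -0.148). On the way I'll look at the fixture with the wrist camera.

Emit:
move_arm --targets '[{"xyz": [-35, -27, 0], "turn": 0.1}, {"xyz": [-70, -55, 0], "turn": 0.2}, {"xyz": [-105, -83, 0], "turn": 0.3}, {"xyz": [-140, -111, 0], "turn": 0.4}, {"xyz": [-173, -138, 0], "turn": 0.5}, {"xyz": [-206, -164, 0], "turn": 0.6}, {"xyz": [-239, -190, 0], "turn": 0.7}, {"xyz": [-272, -216, 0], "turn": 0.8}, {"xyz": [-305, -243, 0], "turn": 0.9}, {"xyz": [-342, -272, 0], "turn": 0.96}]' --jaw 0

```text
clock: 0.93
ee_pos: [0.4601, 0.2157, 0.3037]
tool_rot: [[-0.173, 0.985, -0.0], [0.985, 0.173, 0.0], [0.0, -0.0, -1.0]]
wrist_force: [1.3, 0.6, -0.5]
finger_gap: 1.003
gripper_force: 0.0
```

Emit:
move_arm --targets '[{"xyz": [0, 0, 0], "turn": 0}, {"xyz": [0, 0, 0], "turn": 0}, {"xyz": [0, 0, 0], "turn": 0}]'

```text
clock: 1.18
ee_pos: [0.4595, 0.2181, 0.3037]
tool_rot: [[-0.177, 0.984, -0.001], [0.984, 0.177, 0.0], [0.001, -0.001, -1.0]]
wrist_force: [0.2, -0.1, -0.4]
finger_gap: 1.001
gripper_force: 0.0
```

```bash
python3 - <<'E'
from h import *
import pickle
w=shot('wrist','w1.png');pickle.dump(w,open('w1.pkl','wb'))
s=env.state();print(s['clock'],s['ee_pos'],np.round(s['tool_rot'],3).tolist(),np.round(w['extrinsics'],3).tolist(),s['q'])
print(proj(w,[.493,.204,.04]))
E
```

```text
1.2333 [0.45918278 0.21896745 0.30366474] [[-0.179, 0.984, -0.001], [0.984, 0.179, 0.0], [0.0, -0.001, -1.0]] [[0.984, -0.171, -0.048, 0.447], [0.178, 0.945, 0.276, 0.287], [-0.002, -0.28, 0.96, 0.374], [0.0, 0.0, 0.0, 1.0]] [-0.76138272  0.01509995  0.26836072  1.80493886 -0.00475235  1.32252983
 -0.31187316]
(np.float64(309.87634464975866), np.float64(210.06832640146388))
```

View pics/w1.png

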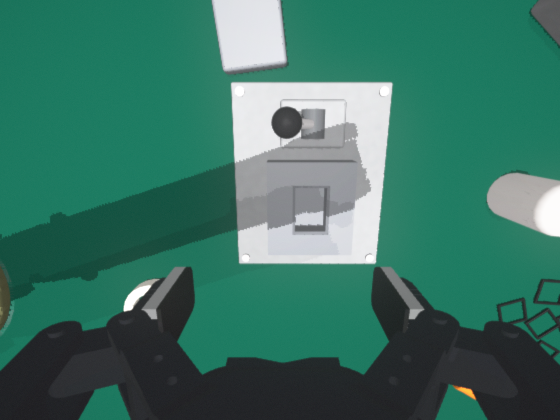

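Fixture seen clearly: hole mouth about (311,210), lever knob (287,122) leaning to its -x side. Refining the hole by its edges.

```bash
cat > hole.py <<'E'
from h import *
import pickle,sys
def edges(w,vert,lo,hi,a,b,n=8):
    g=cv2.GaussianBlur(cv2.cvtColor(w['pixels'],cv2.COLOR_BGR2GRAY),(3,3),0).astype(float)
    pts=[]
    for k in np.linspace(a,b,n).astype(int):
        p=np.abs(np.gradient(g[k,lo:hi] if vert else g[lo:hi,k]))
        i=lo+np.argmax(p); pts.append((i+.5,k+.5) if vert else (k+.5,i+.5))
    return np.median(np.array(pts),0),np.array(pts)
if __name__=='__main__':
    w=pickle.load(open('w1.pkl','rb'))
    def line(pts,z):
        P=np.array([onz(w,u,v,z)[:2] for u,v in pts],np.float32)
        vx,vy,x,y=cv2.fitLine(P,cv2.DIST_HUBER,0,.001,.001).ravel();return np.degrees(np.arctan2(vy,vx))%180,(x,y)
    R={}
    for nm,ar,z in(('L',(1,285,298,190,230),.04),('R',(1,323,336,190,230),.04),('T',(0,178,191,298,324),.04),('B',(0,229,240,298,324),.04),('bl',(1,258,274,170,245),.04),('br',(1,349,363,170,240),.04),('bt',(0,153,166,275,350),.04),('bb',(0,248,260,275,345),.04),('BL',(1,228,245,100,250),.012),('BR',(1,374,396,100,250),.012)):
        m,p=edges(w,*ar);a,q=line(p,z);R[nm]=q;print(nm,np.round(m,1),round(a,1),np.round(q,4))
    for s in('LRTB',('bl','br','bt','bb')):
        print('c',np.mean([R[k] for k in s],axis=0),np.linalg.norm(np.subtract(R[s[0]],R[s[1]])),np.linalg.norm(np.subtract(R[s[2]],R[s[3]])))
    print('knob',onz(w,287,122,.104))
    print(cv2.cvtColor(w['pixels'],cv2.COLOR_BGR2GRAY)[210,284:340],cv2.cvtColor(w['pixels'],cv2.COLOR_BGR2GRAY)[178:242,315])
E
python3 hole.py
```

```text
L [292.5 210. ] 101.1 [0.4736 0.2002]
R [323.5 210. ] 105.3 [0.509  0.2066]
T [311.  185.5] 8.9 [0.4886 0.232 ]
B [311.  231.5] 10.3 [0.4997 0.1788]
bl [267.5 207.5] 96.6 [0.4459 0.1977]
br [354.5 205.5] 100.4 [0.5421 0.2178]
bt [312.5 159.5] 9.9 [0.4845 0.2598]
bb [310.5 255.5] 10.1 [0.5051 0.149 ]
BL [235. 175.] 100.0 [0.4002 0.221 ]
BR [384.5 175. ] 100.3 [0.5768 0.253 ]
c [0.4927298  0.20441987] 0.036000624 0.054363668
c [0.49442235 0.20609036] 0.09831264 0.112706356
knob [0.44908135 0.29275987 0.104     ]
[136 137 136 137 136 137 136 137 129 120 120 134 135 137 136 136 136 136
 137 136 138 138 141 138 137 137 137 137 138 137 137 138 137 137 139 139
 144 145 144 120  97  96 111 116 119 131 137 136 137 137 137 136 136 137
 136 137] [156 156 156 156 155 156 154 149 132 126 135 140 139 139 138 138 139 137
 138 137 137 137 137 137 138 136 136 137 137 137 137 137 138 140 162 207
 215 215 214 215 214 214 214 214 214 215 207 148 107 100  99  99 104 138
 172 175 183 206 212 211 210 210 210 211]
```

Emit:
move_arm --targets '[{"xyz": [-25, -2, 0], "turn": 0.01}, {"xyz": [-65, -6, 0], "turn": 0.03}, {"xyz": [-105, -10, 0], "turn": 0.05}, {"xyz": [-145, -14, 0], "turn": 0.06}, {"xyz": [-185, -18, 0], "turn": 0.07}, {"xyz": [-225, -22, 0], "turn": 0.08}, {"xyz": [-265, -26, 0], "turn": 0.09}, {"xyz": [-305, -30, 0], "turn": 0.1}, {"xyz": [-345, -34, 0], "turn": 0.12}, {"xyz": [-366, -36, 0], "turn": 0.12}]'

```text
clock: 2.07
ee_pos: [0.4891, -0.1522, 0.3042]
tool_rot: [[-0.056, 0.998, 0.001], [0.998, 0.056, -0.002], [-0.002, 0.001, -1.0]]
wrist_force: [-0.0, -0.8, 0.3]
finger_gap: 1.001
gripper_force: 0.0
```

Emit:
move_arm --targets '[{"xyz": [0, 0, 0], "turn": 0}, {"xyz": [0, 0, 0], "turn": 0}, {"xyz": [0, 0, 0], "turn": 0}, {"xyz": [0, 0, 0], "turn": 0}]'

```text
clock: 2.4
ee_pos: [0.4897, -0.1462, 0.3036]
tool_rot: [[-0.062, 0.998, -0.001], [0.998, 0.062, 0.001], [0.001, -0.0, -1.0]]
wrist_force: [-0.3, 0.2, 0.6]
finger_gap: 1.002
gripper_force: 0.0
```

```bash
python3 - <<'E'
from h import *
import pickle
w=shot('wrist','w2.png');pickle.dump(w,open('w2.pkl','wb'))
s=env.state();print(s['clock'],s['ee_pos'],np.round(s['tool_rot'],3).tolist())
hsv=cv2.cvtColor(w['pixels'],cv2.COLOR_BGR2HSV);m=((hsv[...,2]>150)&(hsv[...,1]<60)).astype('u1')*255
for k in cv2.findContours(m,cv2.RETR_EXTERNAL,cv2.CHAIN_APPROX_SIMPLE)[0]:
    if cv2.contourArea(k)>500:
        r=cv2.minAreaRect(k);P=np.array([onz(w,u,v,.075)[:2] for u,v in cv2.boxPoints(r)])
        e=np.diff(np.vstack([P,P[:1]]),axis=0);L=np.linalg.norm(e,axis=1);i=np.argmax(L)
        print(np.round(r[0]),P.mean(0),L[:2],np.degrees(np.arctan2(e[i,1],e[i,0]))%180)
E
```

```text
2.45 [ 0.4896143  -0.14647395  0.3037321 ] [[-0.062, 0.998, -0.0], [0.998, 0.062, 0.001], [0.001, -0.0, -1.0]]
[257. 341.] [ 0.4693429  -0.31748351] [0.05165396 0.04523419] 87.77336495907404
[148. 285.] [ 0.3458745  -0.25371844] [0.08456046 0.04753291] 62.94506006049609
[285. 277.] [ 0.49726551 -0.23379024] [0.04459407 0.08027261] 92.62238672696552
[420. 215.] [ 0.63249396 -0.1537951 ] [0.04722147 0.08581824] 141.66837928437198
[282. 198.] [ 0.48892121 -0.14510317] [0.04430004 0.06865282] 92.40944692816052
[136. 172.] [ 0.34209494 -0.12741688] [0.05296216 0.05309822] 151.4320453017238
[501.  73.] [ 0.67929153 -0.015585  ] [0.00585513 0.08001039] 160.8084945091403
[130.  34.] [ 0.34577848 -0.00562487] [0.07528297 0.05238124] 3.5946584455468837
```

View pics/w2.png

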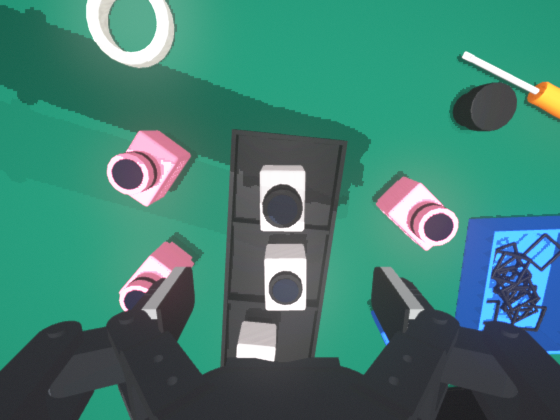

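The wrist view agrees: long-lens module at (282,198), lens at (282,206), world (0.489, -0.147). The gripper is centred and aligned, so I'm descending and gripping.

Emit:
move_arm --targets '[{"xyz": [0, 0, 30], "turn": 0.01}, {"xyz": [0, 0, 65], "turn": 0.01}, {"xyz": [0, 0, 100], "turn": 0.01}, {"xyz": [0, 0, 130], "turn": 0.01}, {"xyz": [0, 0, 155], "turn": 0.01}, {"xyz": [0, 0, 172], "turn": 0.01}, {"xyz": [0, 0, 182], "turn": 0.01}, {"xyz": [0, 0, 188], "turn": 0.01}, {"xyz": [0, 0, 188], "turn": 0.01}, {"xyz": [0, 0, 188], "turn": 0.01}]'

```text
clock: 3.28
ee_pos: [0.4899, -0.1485, 0.1167]
tool_rot: [[-0.049, 0.999, 0.001], [0.999, 0.049, -0.0], [-0.0, 0.001, -1.0]]
wrist_force: [0.6, 0.2, 0.5]
finger_gap: 0.998
gripper_force: 0.0
```

Emit:
move_arm --targets '[{"xyz": [0, 0, 0], "turn": 0}, {"xyz": [0, 0, 0], "turn": 0}, {"xyz": [0, 0, 0], "turn": 0}, {"xyz": [0, 0, 0], "turn": 0}, {"xyz": [0, 0, 0], "turn": 0}, {"xyz": [0, 0, 0], "turn": 0}, {"xyz": [0, 0, 0], "turn": 0}, {"xyz": [0, 0, 0], "turn": 0}, {"xyz": [0, 0, 0], "turn": 0}, {"xyz": [0, 0, 0], "turn": 0}]' --jaw 255 --grip_force 50

```text
clock: 4.12
ee_pos: [0.4897, -0.1488, 0.1169]
tool_rot: [[-0.048, 0.999, 0.001], [0.999, 0.048, 0.0], [0.0, 0.001, -1.0]]
wrist_force: [-1.8, -0.0, 6.2]
finger_gap: 0.531
gripper_force: 51.3
```

Gripped: the gap is 45 mm, which matches the body width. Lifting.

Emit:
move_arm --targets '[{"xyz": [0, 0, -5], "turn": 0}, {"xyz": [0, 0, -15], "turn": 0}, {"xyz": [0, 0, -35], "turn": 0}, {"xyz": [0, 0, -60], "turn": 0}, {"xyz": [0, 0, -85], "turn": 0}, {"xyz": [0, 0, -110], "turn": 0}, {"xyz": [0, 0, -125], "turn": 0}, {"xyz": [0, 0, -130], "turn": 0}, {"xyz": [0, 0, -130], "turn": 0}]'

```text
clock: 4.87
ee_pos: [0.4898, -0.149, 0.2474]
tool_rot: [[-0.048, 0.999, 0.003], [0.999, 0.048, 0.0], [0.0, 0.003, -1.0]]
wrist_force: [0.1, 0.2, -2.5]
finger_gap: 0.533
gripper_force: 51.8
```

```bash
python3 - <<'E'
from h import *
import pickle
w=shot('wrist');t=shot('scene')
a=w['pixels'];b=cv2.resize(t['pixels'][130:300,120:330],None,fx=1.1,fy=1.1)
b=cv2.copyMakeBorder(b,0,420-b.shape[0],0,0,cv2.BORDER_CONSTANT)
cv2.imwrite('pics/lift.png',np.hstack([a,b])[:,:800]);pickle.dump(w,open('w3.pkl','wb'))
s=env.state();print(s['clock'],s['ee_pos'],np.round(s['tool_rot'],4).tolist(),s['finger_gap'],s['wrist_force'])
E
```

```text
4.9667 [ 0.48862606 -0.14855847  0.24509628] [[-0.0481, 0.9988, -0.0012], [0.9988, 0.0481, 0.0004], [0.0004, -0.0012, -1.0]] 0.5310210845028797 [-0.19842289  0.24333651 -3.41227093]
```

View pics/lift.png

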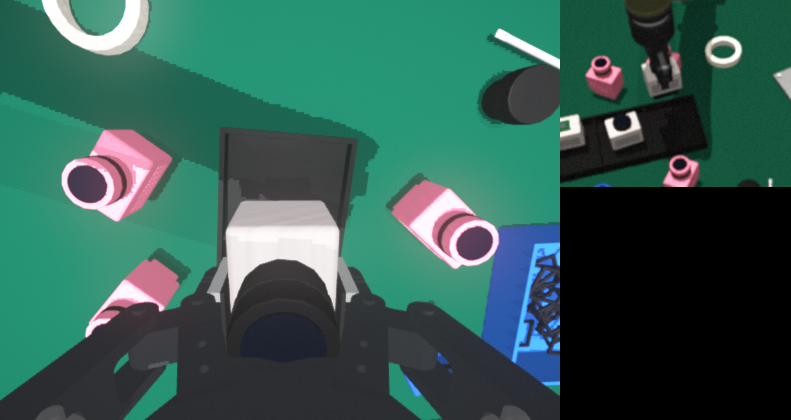

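The module hangs in the gripper; its front top edge is near row 235, columns 228–340. Measuring its offset in the hand.

```bash
python3 - <<'E'
from h import *
import pickle
w=pickle.load(open('w3.pkl','rb'));g=cv2.cvtColor(w['pixels'],cv2.COLOR_BGR2GRAY)
print(g[195:260:1,260].tolist());print(g[244,215:350].tolist())
R=np.array([[-0.0481,0.9988,-.0012],[.9988,.0481,.0004],[.0004,-.0012,-1]]);p=np.array([.48863,-.14856,.2451])
for u,v in((232,234),(260,234),(284,234),(310,234),(335,234),(284,229),(284,239)):
    print(u,v,(R.T@(onz(w,u,v,.203)-p)*1000).round(1))
print((R.T@(onz(w,284,201,.155)-p)*1000).round(1))
E
```

```text
[86, 84, 84, 87, 92, 117, 169, 178, 177, 179, 179, 180, 179, 179, 180, 181, 180, 179, 178, 179, 180, 183, 185, 185, 185, 183, 182, 182, 183, 181, 194, 209, 228, 240, 243, 245, 248, 249, 251, 251, 252, 251, 251, 251, 251, 251, 251, 244, 242, 242, 242, 242, 242, 242, 242, 242, 242, 242, 242, 242, 242, 242, 242, 241, 241]
[113, 111, 89, 81, 82, 81, 77, 57, 56, 57, 80, 166, 219, 225, 228, 232, 235, 237, 238, 238, 238, 239, 238, 238, 239, 239, 239, 240, 239, 238, 237, 236, 236, 236, 236, 237, 237, 238, 239, 240, 241, 241, 242, 243, 242, 242, 242, 242, 241, 241, 241, 241, 242, 241, 241, 241, 241, 241, 240, 240, 239, 238, 237, 236, 236, 237, 238, 238, 237, 238, 238, 238, 239, 238, 239, 239, 238, 238, 238, 239, 239, 239, 239, 239, 239, 240, 240, 240, 240, 240, 240, 241, 241, 241, 240, 240, 239, 240, 240, 241, 241, 242, 243, 243, 243, 245, 245, 244, 246, 246, 247, 249, 250, 250, 250, 250, 250, 249, 249, 245, 242, 237, 231, 200, 110, 86, 86, 101, 121, 123, 123, 121, 124, 123, 123]
232 234 [ 28.6 -19.5  42.1]
260 234 [28.6 -8.2 42.1]
284 234 [28.6  1.5 42.1]
310 234 [28.5 12.  42.1]
335 234 [28.5 22.1 42.1]
284 229 [30.7  1.5 42.1]
284 239 [26.4  1.5 42.1]
[30.8  1.9 90.1]
```

Emit:
move_arm --targets '[{"xyz": [10, 1, 0], "turn": 0}, {"xyz": [30, 2, 0], "turn": -0.01}, {"xyz": [60, 4, 0], "turn": -0.02}, {"xyz": [95, 6, 0], "turn": -0.04}, {"xyz": [130, 8, 0], "turn": -0.05}, {"xyz": [165, 10, 0], "turn": -0.06}, {"xyz": [200, 12, 0], "turn": -0.08}, {"xyz": [235, 14, 0], "turn": -0.09}, {"xyz": [270, 16, 0], "turn": -0.1}, {"xyz": [300, 18, 0], "turn": -0.11}]'

```text
clock: 5.8
ee_pos: [0.4912, 0.1551, 0.2444]
tool_rot: [[-0.16, 0.987, -0.003], [0.987, 0.16, -0.0], [0.0, -0.003, -1.0]]
wrist_force: [0.4, 0.7, -2.4]
finger_gap: 0.529
gripper_force: 51.7
```

```bash
cat > st.py <<'E'
from h import *
s=env.state();print(s['clock'],np.round(s['ee_pos'],4),'toolshift mm',tool([.493,.204,s['ee_pos'][2]]).round(1),'yaw',np.degrees(np.arctan2(s['tool_rot'][1][1],s['tool_rot'][0][1])),s['finger_gap'],s['wrist_force'])
E
python3 st.py
```

```text
5.8 [0.4912 0.1551 0.2444] toolshift mm [48.   9.6 -0. ] yaw 9.204606333716152 0.5292699805390033 [ 0.40571074  0.70635911 -2.42513462]
```

Emit:
move_arm --targets '[{"xyz": [18, 3, 0], "turn": -0.01}, {"xyz": [33, 6, 0], "turn": -0.02}, {"xyz": [43, 8, 0], "turn": -0.02}, {"xyz": [49, 9, 5], "turn": -0.02}, {"xyz": [51, 9, 20], "turn": -0.02}, {"xyz": [51, 9, 40], "turn": -0.02}, {"xyz": [51, 9, 57], "turn": -0.02}, {"xyz": [51, 9, 68], "turn": -0.02}, {"xyz": [51, 9, 73], "turn": -0.02}, {"xyz": [51, 9, 73], "turn": -0.02}]'

```text
clock: 6.63
ee_pos: [0.4933, 0.2023, 0.1717]
tool_rot: [[-0.175, 0.985, -0.002], [0.985, 0.175, -0.002], [-0.001, -0.002, -1.0]]
wrist_force: [-0.4, 0.2, -2.8]
finger_gap: 0.523
gripper_force: 51.8
```

Emit:
move_arm --targets '[{"xyz": [0, 0, 0], "turn": 0}, {"xyz": [0, 0, 0], "turn": 0}, {"xyz": [0, 0, 0], "turn": 0}, {"xyz": [0, 0, 0], "turn": 0}]'

```text
clock: 6.97
ee_pos: [0.4942, 0.2037, 0.1739]
tool_rot: [[-0.177, 0.984, 0.001], [0.984, 0.177, 0.001], [0.001, 0.002, -1.0]]
wrist_force: [-0.6, 0.2, -2.7]
finger_gap: 0.536
gripper_force: 51.8
```

```bash
python3 st.py; python3 - <<'E'
from h import *
import pickle
w=shot('wrist');t=shot('scene')
p=proj(t,[.493,.204,.07]);u,v=int(p[0]),int(p[1])
b=cv2.resize(t['pixels'][v-70:v+70,u-40:u+40],None,fx=3,fy=3)
pickle.dump(w,open('w4.pkl','wb'));pickle.dump(t,open('s4.pkl','wb'))
cv2.imwrite('pics/ins.png',np.hstack([w['pixels'],b]))
E
```

```text
6.9667 [0.4942 0.2037 0.1739] toolshift mm [ 0.5 -1.1 -0. ] yaw 10.197603473028568 0.5357368697804489 [-0.56373656  0.20551499 -2.70764061]
```

View pics/ins.png

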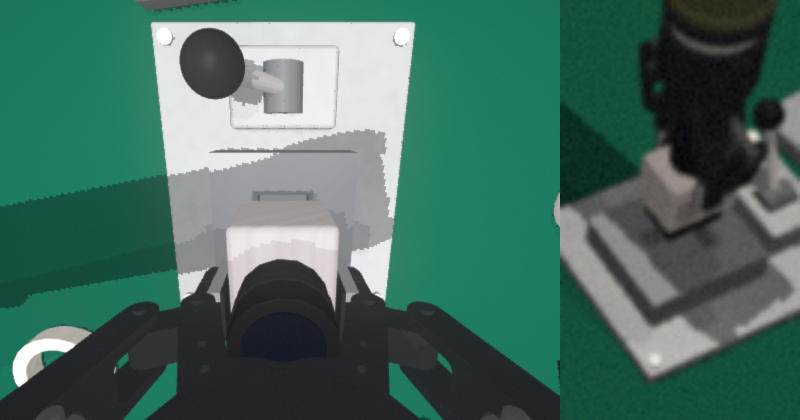

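The hole's far rim shows at row 192, columns 253–318, just beyond the module. Checking the alignment from it.

```bash
python3 - <<'E'
from h import *
import pickle
w=pickle.load(open('w4.pkl','rb'));g=cv2.cvtColor(w['pixels'],cv2.COLOR_BGR2GRAY)
print(g[183:204,285].tolist());print(g[196,245:325].tolist())
for u,v,z in((252.5,192,.04),(318.5,192,.04),(285,191.5,.04),(228,245,.132),(338,245,.132),(285,201,.084)): print(u,v,tool(onz(w,u,v,z)).round(1))
E
```

```text
[158, 157, 158, 156, 158, 158, 157, 153, 129, 120, 121, 124, 137, 140, 141, 141, 140, 143, 151, 153, 152]
[157, 157, 157, 157, 158, 156, 144, 135, 121, 121, 120, 119, 109, 99, 102, 135, 140, 138, 139, 140, 139, 140, 139, 138, 139, 140, 140, 140, 140, 140, 139, 141, 140, 139, 140, 139, 139, 140, 140, 141, 140, 140, 140, 139, 140, 140, 140, 139, 141, 140, 140, 140, 140, 140, 141, 140, 140, 140, 141, 140, 138, 110, 97, 101, 116, 118, 119, 120, 129, 138, 141, 140, 143, 155, 156, 158, 157, 158, 157, 158]
252.5 192 [ 27.9 -21.  133.5]
318.5 192 [ 28.   24.5 133.5]
285 191.5 [ 28.3   1.4 133.5]
228 245 [ 25.3 -22.   41.5]
338 245 [25.4 21.9 41.5]
285 201 [32.   1.1 89.5]
```

Aligned within about 1 mm. Lowering slowly into the hole.

Emit:
move_arm --targets '[{"xyz": [0, 0, 6], "turn": 0}, {"xyz": [0, 0, 12], "turn": 0}, {"xyz": [0, 0, 17], "turn": 0}, {"xyz": [0, 0, 21], "turn": 0}, {"xyz": [0, 0, 24], "turn": 0}, {"xyz": [0, 0, 27], "turn": 0}, {"xyz": [0, 0, 29], "turn": 0}, {"xyz": [0, 0, 31], "turn": 0}, {"xyz": [0, 0, 31], "turn": 0}]'

```text
clock: 7.82
ee_pos: [0.4946, 0.2034, 0.1434]
tool_rot: [[-0.177, 0.984, 0.002], [0.984, 0.177, 0.001], [0.001, 0.002, -1.0]]
wrist_force: [-0.5, -1.3, -1.5]
finger_gap: 0.529
gripper_force: 53.2
```

Emit:
move_arm --targets '[{"xyz": [0, 0, 2], "turn": 0}, {"xyz": [0, 0, 4], "turn": 0}, {"xyz": [0, 0, 6], "turn": 0}, {"xyz": [0, 0, 8], "turn": 0}, {"xyz": [0, 0, 10], "turn": 0}, {"xyz": [0, 0, 12], "turn": 0}, {"xyz": [0, 0, 14], "turn": 0}, {"xyz": [0, 0, 14], "turn": 0}]'

```text
clock: 8.48
ee_pos: [0.4941, 0.2033, 0.1299]
tool_rot: [[-0.177, 0.984, -0.0], [0.984, 0.177, 0.0], [0.0, -0.0, -1.0]]
wrist_force: [-4.0, -2.9, 13.6]
finger_gap: 0.533
gripper_force: 55.0
```

Emit:
move_arm --targets '[{"xyz": [0, 0, 1], "turn": 0}, {"xyz": [0, 0, 2], "turn": 0}, {"xyz": [0, 0, 3], "turn": 0}, {"xyz": [0, 0, 4], "turn": 0}, {"xyz": [0, 0, 4], "turn": 0}]'

```text
clock: 8.9
ee_pos: [0.4942, 0.2033, 0.1298]
tool_rot: [[-0.177, 0.984, -0.001], [0.984, 0.177, 0.001], [0.002, -0.001, -1.0]]
wrist_force: [-14.3, -8.8, 41.0]
finger_gap: 0.529
gripper_force: 58.4
```

It hit a hard stop at TCP 0.1298, which matches the seated depth of 22 mm. Unloading, opening and rising.

Emit:
move_arm --targets '[{"xyz": [0, 0, -3], "turn": 0}, {"xyz": [0, 0, -4], "turn": 0}, {"xyz": [0, 0, -4], "turn": 0}]'

```text
clock: 9.15
ee_pos: [0.4941, 0.2033, 0.1299]
tool_rot: [[-0.177, 0.984, 0.0], [0.984, 0.177, 0.001], [0.001, 0.001, -1.0]]
wrist_force: [-3.1, -4.8, 13.6]
finger_gap: 0.526
gripper_force: 55.3
```

Emit:
move_arm --targets '[{"xyz": [0, 0, 0], "turn": 0}, {"xyz": [0, 0, 0], "turn": 0}, {"xyz": [0, 0, 0], "turn": 0}, {"xyz": [0, 0, 0], "turn": 0}, {"xyz": [0, 0, 0], "turn": 0}, {"xyz": [0, 0, 0], "turn": 0}, {"xyz": [0, 0, 0], "turn": 0}, {"xyz": [0, 0, 0], "turn": 0}]' --jaw 0

```text
clock: 9.82
ee_pos: [0.4936, 0.2036, 0.1278]
tool_rot: [[-0.177, 0.984, -0.0], [0.984, 0.177, -0.0], [-0.0, -0.0, -1.0]]
wrist_force: [-0.2, 0.4, 0.2]
finger_gap: 0.996
gripper_force: 0.0
```

Emit:
move_arm --targets '[{"xyz": [0, 0, -10], "turn": 0}, {"xyz": [0, 0, -30], "turn": 0}, {"xyz": [0, 0, -60], "turn": 0}, {"xyz": [0, 0, -90], "turn": 0}, {"xyz": [0, 0, -120], "turn": 0}, {"xyz": [0, 0, -145], "turn": 0}, {"xyz": [0, 0, -160], "turn": 0}, {"xyz": [0, 0, -160], "turn": 0}, {"xyz": [0, 0, -160], "turn": 0}, {"xyz": [0, 0, -160], "turn": 0}]'

```text
clock: 10.65
ee_pos: [0.4932, 0.2033, 0.2872]
tool_rot: [[-0.177, 0.984, -0.001], [0.984, 0.177, -0.0], [-0.0, -0.001, -1.0]]
wrist_force: [-0.1, -0.1, 0.1]
finger_gap: 1.0
gripper_force: 0.0
```

```bash
python3 st.py; python3 - <<'E'
from h import *
import pickle
w=shot('wrist');t=shot('scene');pickle.dump((w,t),open('p5.pkl','wb'))
u,v=map(int,proj(t,[.493,.204,.07]))
b=cv2.resize(t['pixels'][v-70:v+70,u-40:u+40],None,fx=3,fy=3)
cv2.imwrite('pics/seat.png',np.hstack([w['pixels'],b]))
E
```

```text
10.65 [0.4932 0.2033 0.2872] toolshift mm [ 0.7 -0.  -0. ] yaw 10.19451161657453 0.9997250187731249 [-0.0943485  -0.05126344  0.12623247]
```

View pics/seat.png

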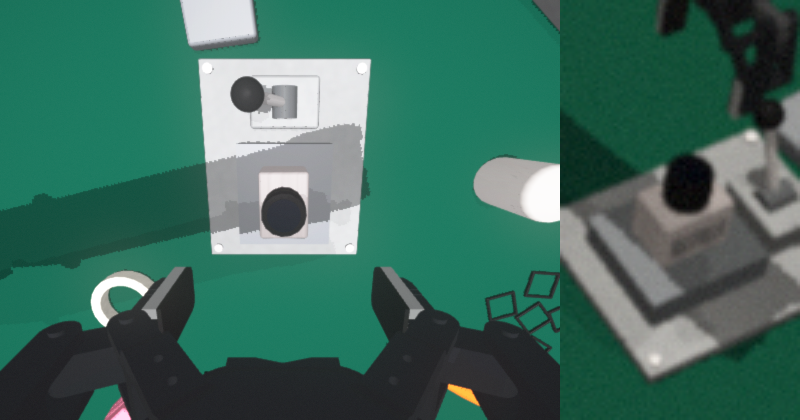

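The module sits flat and upright in the socket with the lever still on its -x side, knob at (247,94). Locating the knob relative to the tool and closing the fingers for the push.

```bash
python3 - <<'E'
from h import *
import pickle
w,t=pickle.load(open('p5.pkl','rb'))
im=w['pixels'][70:120,220:275];m=(im.max(2)<60).astype('u1')
k=max(cv2.findContours(m,0,1)[0],key=cv2.contourArea);(u,v),r=cv2.minEnclosingCircle(k);u+=220.5;v+=70.5
P=onz(w,u,v,.104);print(u,v,r,P,tool(P))
# cross two views
b=t['pixels'];x,y=map(int,proj(t,P));m=(b[y-18:y+18,x-18:x+18].max(2)<60).astype('u1')
print([(cv2.contourArea(k),np.add(cv2.minEnclosingCircle(k)[0],(x-18,y-18)).round(1)) for k in cv2.findContours(m,0,1)[0]],(x,y))
print('lens/module',tool(onz(w,284.5,211.5,.118)),'body top far edge',tool(onz(w,284,171,.088)))
E
```

```text
Traceback (most recent call last):
ValueError: max() iterable argument is empty
```

Emit:
move_arm --targets '[{"xyz": [15, -12, 0], "turn": 0}, {"xyz": [35, -28, 0], "turn": 0}, {"xyz": [60, -48, 0], "turn": 0}, {"xyz": [80, -66, 0], "turn": 0}, {"xyz": [92, -78, 0], "turn": 0}, {"xyz": [95, -82, 0], "turn": 0}, {"xyz": [95, -82, 0], "turn": 0}, {"xyz": [95, -82, 0], "turn": 0}]' --jaw 255

```text
clock: 11.42
ee_pos: [0.3968, 0.2816, 0.2875]
tool_rot: [[-0.176, 0.984, 0.0], [0.984, 0.176, -0.001], [-0.001, -0.0, -1.0]]
wrist_force: [1.0, 0.0, -0.5]
finger_gap: -0.002
gripper_force: 0.0
```

```bash
python3 - <<'E'
from h import *
import pickle
w,t=pickle.load(open('p5.pkl','rb'))
for z in(.104,): print(onz(w,247,94.5,z),tool(onz(w,247,94.5,z)))
print('nominal',tool([.4385,.2908,.104]))
g=cv2.cvtColor(w['pixels'],cv2.COLOR_BGR2GRAY);print(g[94,222:272].tolist())
E
```

```text
[0.44793602 0.29213827 0.104     ] [  1.5419233   52.18751331 183.46026356]
nominal [  1.8877533   42.66333745 183.46083133]
[230, 230, 230, 231, 231, 230, 230, 226, 146, 79, 66, 67, 69, 69, 70, 71, 71, 74, 74, 76, 78, 81, 84, 85, 85, 85, 84, 81, 78, 75, 72, 69, 70, 69, 68, 67, 66, 65, 64, 62, 62, 67, 112, 154, 159, 160, 164, 174, 174, 171]
```

Knob is about 45–52 mm to +tool-y, in line along tool x. Lowering beside it.

Emit:
move_arm --targets '[{"xyz": [1, 0, 20], "turn": 0}, {"xyz": [2, 0, 50], "turn": 0}, {"xyz": [2, 0, 80], "turn": 0}, {"xyz": [2, 0, 105], "turn": 0}, {"xyz": [2, 0, 121], "turn": 0}, {"xyz": [2, 0, 128], "turn": 0}, {"xyz": [2, 0, 128], "turn": 0}]'

```text
clock: 12.0
ee_pos: [0.3961, 0.2827, 0.1582]
tool_rot: [[-0.175, 0.985, -0.002], [0.985, 0.175, -0.003], [-0.003, -0.003, -1.0]]
wrist_force: [-0.5, -0.5, -0.1]
finger_gap: 0.001
gripper_force: 0.0
```

Emit:
move_arm --targets '[{"xyz": [0, 10, 0], "turn": 0}, {"xyz": [0, 20, 0], "turn": 0}, {"xyz": [0, 30, 0], "turn": 0}, {"xyz": [0, 40, 0], "turn": 0}, {"xyz": [0, 50, 0], "turn": 0}, {"xyz": [0, 58, 0], "turn": 0}, {"xyz": [0, 66, 0], "turn": 0}, {"xyz": [0, 74, 0], "turn": 0}, {"xyz": [0, 80, 0], "turn": 0}, {"xyz": [0, 85, 0], "turn": 0}]'

```text
clock: 12.83
ee_pos: [0.48, 0.2995, 0.1596]
tool_rot: [[-0.177, 0.984, -0.0], [0.984, 0.177, -0.0], [-0.0, -0.0, -1.0]]
wrist_force: [-1.0, -0.1, -0.5]
finger_gap: -0.001
gripper_force: 0.5
```

Emit:
move_arm --targets '[{"xyz": [0, 3, 0], "turn": 0}, {"xyz": [0, 6, 0], "turn": 0}, {"xyz": [0, 8, 0], "turn": 0}, {"xyz": [0, 10, 0], "turn": 0}]'

```text
clock: 13.17
ee_pos: [0.4892, 0.3013, 0.1598]
tool_rot: [[-0.177, 0.984, -0.0], [0.984, 0.177, -0.0], [-0.0, -0.0, -1.0]]
wrist_force: [-1.3, -0.4, -0.6]
finger_gap: 0.005
gripper_force: 1.1
```

Emit:
move_arm --targets '[{"xyz": [0, 3, 0], "turn": 0}, {"xyz": [0, 5, 0], "turn": 0}, {"xyz": [0, 7, 0], "turn": 0}, {"xyz": [0, 8, 0], "turn": 0}]'

```text
clock: 13.5
ee_pos: [0.491, 0.3019, 0.1595]
tool_rot: [[-0.179, 0.984, -0.015], [0.984, 0.178, -0.005], [-0.002, -0.016, -1.0]]
wrist_force: [-21.7, -6.6, 16.4]
finger_gap: 0.001
gripper_force: 11.6
```

The lever is on its stop: the force rose to about 22 N. Backing off, lifting and checking.

Emit:
move_arm --targets '[{"xyz": [0, -10, 0], "turn": 0}, {"xyz": [0, -30, 0], "turn": 0}, {"xyz": [0, -50, -5], "turn": 0}, {"xyz": [0, -60, -30], "turn": 0}, {"xyz": [0, -60, -65], "turn": 0}, {"xyz": [0, -60, -100], "turn": 0}, {"xyz": [0, -60, -125], "turn": 0}, {"xyz": [0, -60, -130], "turn": 0}, {"xyz": [0, -60, -130], "turn": 0}, {"xyz": [0, -60, -130], "turn": 0}]'

```text
clock: 14.33
ee_pos: [0.4381, 0.292, 0.2896]
tool_rot: [[-0.177, 0.984, 0.0], [0.984, 0.177, 0.0], [0.0, 0.0, -1.0]]
wrist_force: [-0.5, -0.2, -0.2]
finger_gap: -0.002
gripper_force: 0.0
```

```bash
python3 - <<'E'
from h import *
t=shot('scene');w=shot('top')
u,v=map(int,proj(t,[.485,.25,.07]))
b=cv2.resize(t['pixels'][v-55:v+65,u-70:u+70],None,fx=3.5,fy=3.5)
u,v=map(int,proj(w,[.485,.25,.07]));a=cv2.resize(w['pixels'][v-60:v+60,u-45:u+45],None,fx=3.5,fy=3.5)
cv2.imwrite('pics/end.png',np.hstack([b,a]))
E
python3 st.py
```

```text
14.4333 [0.4375 0.2917 0.2882] toolshift mm [-96.1  39.1   0. ] yaw 10.199223964087853 0.0014285226038381912 [-0.21339557  0.92762311  0.78889462]
```

View pics/end.png

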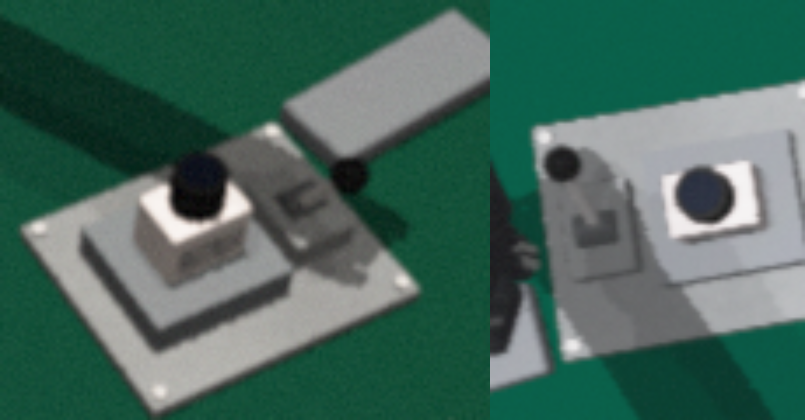

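The picture shows the lever leaning to the fixture's +x side, knob at crop (562,163), and the module flat in the socket. Handing in.

```bash
python3 -c "
from h import *
print(env.finish_job())"
```

```text
the job is handed in; nothing more can be done
None
```

The long-lens module is fully seated in the socket and let go, the lever is over against its far stop, and the job was handed in at about 14.4 s; the hand-in call gave no verdict.

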